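Fetch a servo from under the set-up board with a reacher

TASK

The small black steering servo has slid under the clear set-up board that the model car stands on. Pick up the hand reacher, put its open jaws around the servo, squeeze the trigger until both jaws hold it - gently, feeling for the contact, because the servo's thin case cracks under a hard squeeze - and draw it out, held in the jaws, until it stands upright in the open in front of the board, more than a hand's breadth (10 cm) clear of the front edge. Then let the trigger go and leave servo and reacher lying there, with the jaws off it; keep your fingers off the servo, do not bump the board, and leave the other things where they are.

Things in the scene. Friction and masses are not known exactly. Their poses are not given: they have to be found in the camera images.
- reacher: Hand reacher: a flat tool 310 mm long, 0.26 kg, lying on its underside, balanced near the grip. Origin on the underside below the grip's centre; x forward to the jaws, z up, y towards its fixed side. Held by the trigger spring alone (fingers about 55 mm apart) it can be lifted and moved with open jaws.
- grip_mid (a point): Centre of the reacher's grip, 22 mm above its underside; same axes. Take it from above, fingers closing along y: one on the fixed side (black block, outer face at y = +30 mm, 72 mm long, 44 mm high), one on the trigger (aluminium plate, outer face at y = -30 mm at rest, 56 mm long, at 8 to 44 mm height). 60 mm wide at rest.
- trigger (a joint): Travel of the trigger, m: 0 at rest, grows as it is squeezed straight towards +y, at most 0.030 (grip then 30 mm wide). Soft spring: 5 N to start it, 0.1 N more per mm; springs back when let go. It carries the sprung jaw with it 1:1, so the jaws close about evenly from both sides of the fingers' middle.
- jaw_mid (a point): Point on the middle plane, between the wide-open jaws, 222 mm ahead of the grip's centre along x, 20 mm above the underside; same axes. The jaws are flat steel plates along x, from 180 to 246 mm ahead of the grip, 6 to 34 mm above the underside, with nothing between them. There the tool is 34 mm high and at most 54 mm wide.
- head (a point): Black head block at the jaw end of the shaft, 171 mm ahead of the grip and 20 mm to +y. A screw in it sets the jaw on that side, which then stays put in use: its inner face stands anywhere from 14 to 24 mm from the tool's middle plane, different each time. So the jaws open 36 to 46 mm and meet the servo after about 16 to 26 mm of trigger travel: to be felt.
- rod_end (a point): Front end of the steel rod that ties the trigger to the jaw on its (-y) side; 180 mm ahead of the grip, 26 mm to -y at rest, moves with the trigger. That jaw's inner face is 22 mm from the tool's middle plane at rest. It is sprung on the rod: once both jaws touch the servo, each further mm of trigger adds 3 to 4 N of squeeze, felt as that much more force on the fingers.
- servo: The servo, origin at the centre of its underside: black box 40 mm (x) by 20 mm (y) by 36 mm high, upright, 50 to 80 g; 7 mm ears at both ends (54 mm over all in x, 18 mm wide, at 26 to 29 mm height); white horn disc on top (42 mm over all height).
- servo_mid (a point): Centre of the servo, 18 mm above its underside. It lies in the gap, its x within 12 degrees of the board's x; the closing jaws turn it a little to fit. The jaws go on its two 40 mm long sides. The case cracks if a jaw presses with more than 9 N; 3 to 5 N holds it well enough to draw it along the table.
- mouth (a point): Middle of the front edge of the board, on the table. Axes: x level into the gap under the board, z up, y along the front edge. The open space in front of the board is at negative x.
- board: Clear acrylic board, 340 mm (x, depth) by 400 mm (y), 8 mm thick, underside 55 mm above the table, fixed, on four feet 20 mm thick, 15 mm in from the corners. Origin on the table under its centre; x from front to back. The gap is open to the front; the servo's centre is 50 to 90 mm behind the front edge, within 30 mm of the middle.
- car: White model car 360 mm long, standing on the back part of the board. Leave it.
- collar: Aluminium collar, 22 mm across and 12 mm high, lying under the board about 130 mm to the +y side of its middle. Leave it.
- wheel: Spare wheel, 62 mm across, 26 mm high, lying flat to the right. Leave it.
- oil: Small bottle, 36 mm across, 100 mm high, behind the board. Leave it.
- grease: White jar, 56 mm across, 45 mm high, on the near right. Leave it.
- driver: Screwdriver 190 mm long, lying to the right. Leave it.

How it is judged:
On the way, in this order (a step that is already met when the one before it is completed fails the run):
1. both jaws of the reacher press on the servo (more than 2 N each) while it is still under the board (contact force between each of set_jaw_c0, sprung_jaw_c0 and servo above 2 N and x of servo_mid in the frame of mouth above 0.02 m), for 0.3 s.
2. the servo has been drawn at least 10 cm clear of the board's front edge, still held by both jaws (more than 0.5 N each) (contact force between each of set_jaw_c0, sprung_jaw_c0 and servo above 0.5 N and x of servo_mid in the frame of mouth below -0.1 m), for 0.1 s.
At the end, for the whole second after the job is handed in: The servo stands upright on the table, its centre 10 to 40 cm in front of the board's front edge and within 30 cm of the middle to either side, no longer pressed by the jaws; the reacher lies flat on the table, let go; both are at rest (x of servo_mid in the frame of mouth between -0.4 and -0.1 m and y of servo_mid in the frame of mouth between -0.3 and 0.3 m and height (world z) of servo_mid below 0.023 m and angle between each of servo, reacher's own z axis and vertical below 0.12 rad and contact force between each of set_jaw_c0, sprung_jaw_c0 and servo below 0.3 N and linear speed of each of servo, reacher below 0.02 m/s and height (world z) of grip_mid below 0.03 m); the robot touches nothing.
It fails at once if a jaw presses the servo with more than 9 N (the case cracks) (contact force between any of set_jaw_c0, sprung_jaw_c0 and servo above 9 N).
It fails at once if the fingers or the arm touch the servo (contact force between any of the fingers, the arm and servo above 0.5 N).
It fails at once if the servo is tipped over (angle between servo's own z axis and vertical above 0.5 rad).
It fails at once if the board is bumped with more than 12 N (contact force between any of reacher, the fingers, the arm and board above 12 N).
It fails at once if another thing is moved by more than 20 mm (distance of any of car, collar, wheel, oil, grease, driver from where it was at the start of the episode above 0.02 m).
It also fails if it takes over 70 s, if anything falls off the work surface, if the arm or the gripper's body presses on something with over 40 N, if the wrist force passes 120 N, or if a joint passes its speed limit or range.

ROBOT

A 7-joint arm with a two-finger parallel gripper is mounted at the origin on the work surface. World frame = base frame: x ahead of the robot, y to its left, z up, the work surface at z = 0. Lengths are in m, angles in rad, forces in N, time in s.
With the tool pointing down it reaches from about 0.35 to 0.9 m from the base axis. Payload 8.1 kg.
Tool frame: the origin (TCP) lies at the centre of the arm's flange, where the gripper is bolted on; the fingertips stand 178 mm ahead of it and the grasp point (between the pads) lies 159 mm ahead of it; z points along the fingers, y is the line along which they close (so a half turn about z gives the same grasp; the last joint's range is limited). The gripper opens to 92 mm and grips with 3 to 60 N. Pads are 19 mm wide; open, the fingers measure 130 mm over their backs; the gripper's body (75 mm by 190 mm) begins 47 mm behind the grasp point.
Start: joints at [-1.401, 0.434, 0.025, 1.573, -0.012, 1.134, -0.075], TCP at [0.168, 0.602, 0.405] pointing down, gripper open.
Joint ranges: [-2.62, 2.62], [-0.44, 2.09], [-1.27, 1.32], [0.08, 2.57], [-1.32, 4.46], [0.12, 2], [-2.74, 2.74]. Speed limits (rad/s): [2.22, 2.22, 3.01, 3.01, 3.14, 3.14, 3.14].

INTERFACE

Orientations are given as a rotation vector (axis times angle).
In Python, from cell import arm gives the robot as it stands. The module is installed in compiled form; this text tells all that it offers.
- The arm moves only by the shell command python3 -m inch 'ROWS' [FORCE]. ROWS is text: rows parted by semicolons, each of 5 numbers parted by spaces: the shift along the tool's x, y, z in m, then the turn about the tool's z in rad, then the finger opening in m, from 0 to 0.0918. In form: x y z roll fingers; .... A call has 1 to 5 rows; each row is the pose to reach, as a shift and turn from the pose commanded when the call began, along the tool's axes at that moment; what a row does not reach only later rows make up. A row lasts 1/10 s, in which the tool goes at most 50 mm and 8.59 degrees, less where a joint would pass 70% of its speed; a pose out of reach is approached as far as the arm can. A call with a gripper value outside its range is refused whole. The fingers move at their own pace and stop on an object; FORCE is the grip in N (left out, the last holds). Time passes only in rows, so rows that repeat a pose let the fingers close. It gives the time, the measured TCP pose, the force, the opening and the grip force at its end, in the units of the state.
- arm.observe(): the state, without advancing time (a new reading comes with each control period).
- arm.get_image(name): name is "side" or "top"; returns the picture (384x512x3 uint8, red, green, blue); there is no depth.
- arm.get_calibration(name): a dict with "intrinsics" (3x3 intrinsics, pixels), "pose" (4x4, takes a point from camera to world coordinates). Camera axes: x right, y up, looking along -z (the intrinsics and any distortion apply to the point x, -y, -z); pixel columns grow to the right and rows downward; lengths in m; the calibration is good to about 2 mm. A picture is of the moment at which its call begins. get_calibration takes no time and is no camera call.
- arm.sign_off(): hands the job in; it is judged then, once.
Trained networks look in the newest picture that a camera, given by its name, has taken for a name from the list of things; names that differ only in an ending like _2 or _b are one class to them, and where a whole thing is asked for, a point or a joint stands for the part that bears it (a point fixed in the world has none). Each returns a list of dicts, best first, with "conf" (0 to 1); they miss things now and then, are a little off and sometimes report something else, mostly with a low value. They report only what shows in the picture. A call takes as long as a camera call.
- arm.look_for(camera, query): "point" ([row, column] in pixels, amid what is visible of it).
- arm.silhouettes(camera, query): "region" (384x512 bool, what is visible of it) and "point" ([row, column] in pixels, amid what is visible of it).
- arm.place_of(camera, query): "point" ([row, column] in pixels: a listed point, or the origin of a listed thing).
The state is a dict: "clock": time; "joints": joint angles; "dq": joint speeds; "joint_efforts": joint torques, N m; "position": TCP position; "ee_rot": TCP orientation; "force": force on the tool from outside, world axes, zero at the start; "ft_torque": the same for the moment, N m; "width": opening from 0.0 (shut) to 1.0 (fully open); "gripper_force": force on a finger pad.
Only numpy, scipy, OpenCV 4.12 (cv2) and the standard library are available. Lean on these libraries where they do the work, as an engineer would, in place of code of your own. Each camera call takes 0.05 s, during which the arm holds its last target. There are 200 camera calls.

## Working session

There is one attempt and no reset: what is moved stays moved. The work goes in short steps, Python scripts to look and compute and a shell command to move; the robot and the scene stay as the last step left them, time stands still between calls to the robot, and variables do not carry over. Pictures are saved under pics/ and viewed, at most 10 in all, crops included, and the job is handed in when it is done.

```bash
mkdir -p pics; cat > h.py <<'E'
from cell import arm
import numpy as np, cv2
from scipy.spatial.transform import Rotation as R
def ray(cam,rc):
    c=arm.get_calibration(cam);K=np.array(c["intrinsics"]);P=np.array(c["pose"])
    d=np.linalg.inv(K)@[rc[1],rc[0],1]; d=P[:3,:3]@[d[0],-d[1],-d[2]]
    return P[:3,3],d
def onz(cam,rc,z):
    o,d=ray(cam,rc); return o+d*(z-o[2])/d[2]
def proj(cam,p):
    c=arm.get_calibration(cam);K=np.array(c["intrinsics"]);P=np.array(c["pose"])
    q=P[:3,:3].T@(np.array(p)-P[:3,3]); q=K@[q[0],-q[1],-q[2]]; return q[1]/q[2],q[0]/q[2]
def save(cam,n):
    im=arm.get_image(cam); cv2.imwrite("pics/"+n,im[:,:,::-1]); return im
E
python3 - <<'E'
from h import *
for c in("side","top"):
    save(c,c+"0.png")
    for n,z in [("grip_mid",.022),("jaw_mid",.02),("head",.02),("rod_end",.02),("reacher",0),("servo",0),("servo_mid",.018),("mouth",0),("board",0),("collar",.0),("grease",0),("wheel",0)]:
        for r in arm.place_of(c,n)[:2]: print(c,n,np.round(r["point"]),round(r["conf"],2),onz(c,r["point"],z).round(3))
s=arm.observe();print(s["position"],s["ee_rot"],s["clock"],s["force"],s["width"])
print(R.from_rotvec(s["ee_rot"]).as_matrix().round(3))
E
```

```text
side grip_mid [130. 274.] 0.59 [ 0.48  -0.24   0.022]
side grip_mid [367. 240.] 0.25 [0.542 0.497 0.022]
side jaw_mid [181. 257.] 0.95 [ 0.526 -0.021  0.02 ]
side head [170. 270.] 0.8 [ 0.491 -0.067  0.02 ]
side rod_end [172. 249.] 0.75 [ 0.552 -0.056  0.02 ]
side reacher [133. 266.] 0.65 [ 0.506 -0.246  0.   ]
side grease [113. 334.] 0.78 [ 0.268 -0.363  0.   ]
side grease [ 93. 229.] 0.3 [ 0.652 -0.454  0.   ]
side wheel [153. 183.] 0.52 [ 0.771 -0.139  0.   ]
top grip_mid [199. 337.] 0.97 [ 0.494 -0.23   0.022]
top grip_mid [186. 112.] 0.67 [0.548 0.483 0.022]
top jaw_mid [188. 270.] 0.85 [ 0.533 -0.02   0.02 ]
top jaw_mid [196. 287.] 0.73 [ 0.505 -0.073  0.02 ]
top head [198. 288.] 0.78 [ 0.499 -0.077  0.02 ]
top rod_end [184. 283.] 0.8 [ 0.545 -0.062  0.02 ]
top rod_end [187. 108.] 0.41 [0.544 0.498 0.02 ]
top reacher [199. 340.] 0.89 [ 0.494 -0.246  0.   ]
top board [166. 192.] 0.92 [0.611 0.232 0.   ]
top grease [274. 384.] 0.72 [ 0.256 -0.374  0.   ]
top wheel [111. 299.] 0.78 [ 0.787 -0.123  0.   ]
[0.16843574 0.60187697 0.40473841] [4.27276690e-01 3.11237865e+00 5.94226496e-05] 1.3 [-0.24603138  0.42557146 -0.27168116] 1.0007895104942277
[[-0.963  0.269  0.   ]
 [ 0.269  0.963  0.   ]
 [-0.     0.    -1.   ]]
```

View pics/top0.png

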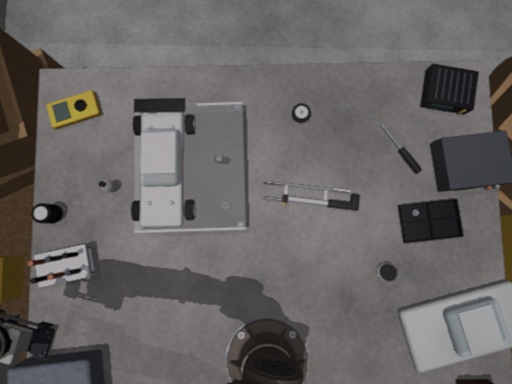

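View pics/side0.png

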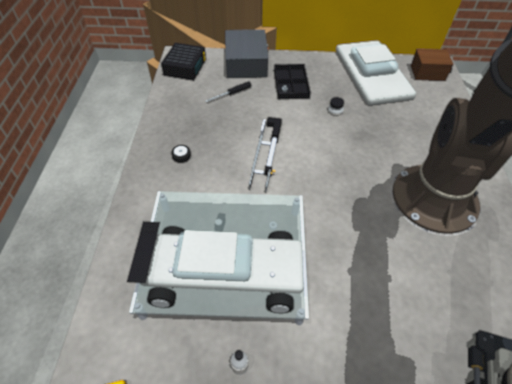

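The top view shows the board (columns 135–246, rows 102–231) with its front edge at right, column ~245. A small dark thing at (158,220) looks like the servo, and the faint ring at (205,225) is the collar. The reacher lies with its jaws toward the board, at (187,268). I'll zoom in.

```bash
python3 - <<'E'
from h import *
a=cv2.imread("pics/top0.png")[95:240,180:370]; b=cv2.imread("pics/side0.png")[110:260,140:320]
a=cv2.resize(a,(760,580),interpolation=cv2.INTER_CUBIC); b=cv2.resize(b,(720,600),interpolation=cv2.INTER_CUBIC)
cv2.imwrite("pics/topc.png",a);cv2.imwrite("pics/sidec.png",b)
for n,z in [("servo",0.018),("collar",.006),("mouth",0)]:
  for c in("side","top"):
    for f in (arm.look_for,):
        for r in f(c,n)[:2]: print(c,n,np.round(r["point"]),round(r["conf"],2),onz(c,r["point"],z).round(3))
for c in("side","top"): print(arm.get_calibration(c)["pose"][:3,3])
E
```

```text
side mouth [227. 226.] 0.87 [0.607 0.132 0.   ]
top mouth [170. 210.] 0.57 [0.596 0.171 0.   ]
[0.50677158 0.70857151 0.92135859]
[0.40981456 0.02317813 1.29113079]
```

View pics/topc.png

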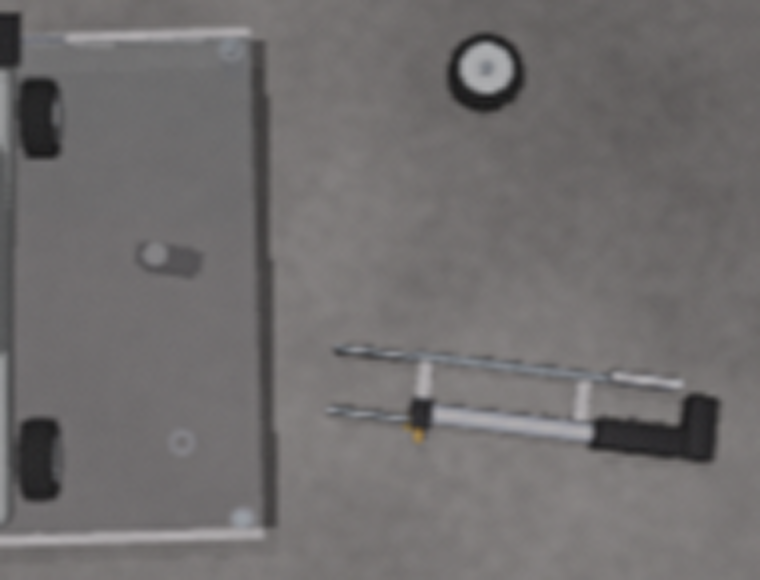

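View pics/sidec.png

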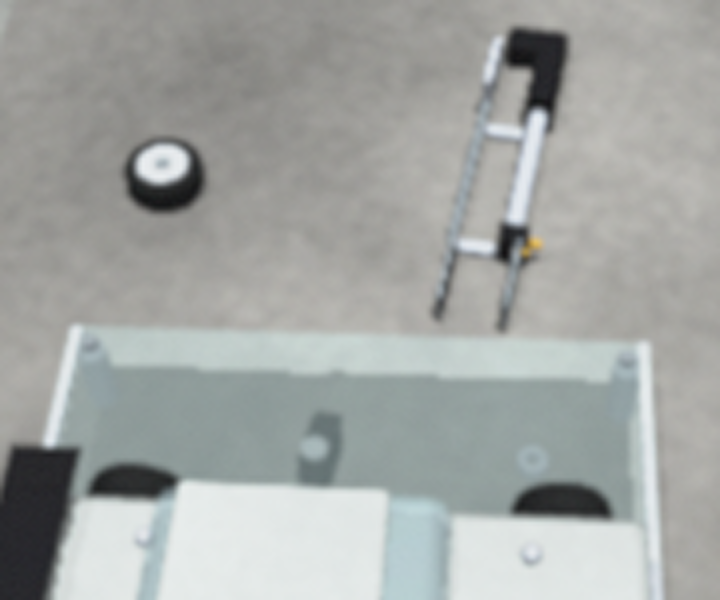

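```bash
python3 - <<'E'
from h import *
T=lambda x,y:(95+y/4.,180+x/4.)
S=lambda x,y:(110+y/4.,140+x/4.)
def show(n,a,b,z): print(n,onz("top",T(*a),z)[:2].round(4),onz("side",S(*b),z)[:2].round(4) if b else '')
show("corner far",(250,32),(78,326),.063); show("corner near",(264,532),(650,342),.063)
show("horn",(155,254),(314,447),.042)
show("servo centre",(170,259),(322,444),.030)
show("collar",(181,442),(532,459),.012)
show("set tip",(330,411),(502,326),.034); show("spr tip",(337,350),(438,316),.034)
show("head",(421,412),(513,242),.034)
show("trig front",(612,375),(487,85),.044); show("trig rear",(684,384),(498,40),.044)
show("block front",(595,433),(543,112),.044)
# tri from nets
def tri(p,q):
    o1,d1=ray("top",p);o2,d2=ray("side",q);A=np.c_[d1,-d2];t=np.linalg.lstsq(A,o2-o1,rcond=None)[0]
    return ((o1+t[0]*d1+o2+t[1]*d2)/2).round(4)
print(tri((199,337),(130,274)),tri((188,270),(181,257)),tri((198,288),(170,270)),tri((184,283),(172,249)))
E
```

```text
corner far [0.7986 0.0621] [0.7948 0.0663]
corner near [0.4075 0.0564] [0.3984 0.059 ]
horn [0.6266 0.14  ] [0.6239 0.1434]
servo centre [0.6244 0.1292] [0.6203 0.133 ]
collar [0.4796 0.123 ] [0.4766 0.1261]
set tip [0.5009 0.0042] [0.5009 0.0283]
spr tip [ 0.5489 -0.0022] [0.5474 0.0217]
head [ 0.4989 -0.0671] [ 0.4951 -0.0516]
trig front [ 0.5247 -0.2154] [ 0.5206 -0.2092]
trig rear [ 0.5167 -0.2709] [ 0.5134 -0.2634]
block front [ 0.4798 -0.2006] [ 0.4748 -0.1809]
[ 0.4869 -0.2274  0.0356] [ 0.5299 -0.0201  0.021 ] [ 0.495  -0.077   0.0083] [ 0.5498 -0.0631  0.009 ]
```

```bash
cat >> h.py <<'E'
def plan(wps,p=None,a=None):
    "wps: (x,y,z,angle deg of tool y); prints tool-frame shift+roll per call, 5 rows' end point"
    s=arm.observe(); M=R.from_rotvec(s["ee_rot"]).as_matrix()
    if p is None: p=np.array(s["position"])
    if a is None: a=np.degrees(np.arctan2(M[1,1],M[0,1]))
    print("now",np.round(p,4),round(a,2),"f",np.round(s["force"],1),"w",round(s["width"]*.0918,4),"gf",round(s["gripper_force"],2),"t",s["clock"])
    for w in wps:
        t=np.radians(a); Y=np.array([np.cos(t),np.sin(t),0]); Z=np.array([0,0,-1.]); X=np.cross(Y,Z)
        d=np.array(w[:3])-p; print(w,"->",np.round([d@X,d@Y,d@Z,np.radians(a-w[3])],4)); p=np.array(w[:3]); a=w[3]
E
python3 -c "
from h import *
plan([(.30,.42,.405,36),(.43,.22,.405,0),(.46,.0,.38,-6.5),(.493,-.238,.33,-6.5)])"
```

```text
now [0.1684 0.6019 0.4047] 74.36 f [-0.5  0.5  0.5] w 0.0922 gf 0.0 t 1.6
(0.3, 0.42, 0.405, 36) -> [-1.757e-01 -1.397e-01 -3.000e-04  6.695e-01]
(0.43, 0.22, 0.405, 0) -> [-0.2382 -0.0124  0.      0.6283]
(0.46, 0.0, 0.38, -6.5) -> [-0.22    0.03    0.025   0.1134]
(0.493, -0.238, 0.33, -6.5) -> [-0.2327  0.0597  0.05    0.    ]
```

```bash
python3 -m inch '-.035 -.028 0 .134 .0918; -.07 -.056 0 .268 .0918; -.105 -.084 0 .402 .0918; -.14 -.112 0 .536 .0918; -.176 -.14 0 .67 .0918' 10
python3 -m inch '-.048 -.002 0 .126 .0918; -.095 -.005 0 .251 .0918; -.143 -.007 0 .377 .0918; -.19 -.01 0 .503 .0918; -.238 -.012 0 .628 .0918'
python3 -m inch '-.044 .006 .005 .03 .0918; -.088 .012 .01 .06 .0918; -.132 .018 .015 .09 .0918; -.176 .024 .02 .113 .0918; -.22 .03 .025 .113 .0918'
python3 -c "
from h import *
plan([(.493,-.238,.33,-6.5)])"
```

```text
clock: 2.1
position: [0.3009, 0.4181, 0.4049]
ee_rot: [-1.434, -2.795, -0.001]
force: [0.4, 1.0, 0.5]
width: 1.002
gripper_force: 0.0
clock: 2.6
position: [0.4309, 0.2183, 0.4051]
ee_rot: [-2.227, -2.216, -0.002]
force: [0.1, 0.8, 0.1]
width: 1.004
gripper_force: 0.0
clock: 3.1
position: [0.4602, -0.0017, 0.3799]
ee_rot: [2.344, 2.092, 0.002]
force: [0.7, 0.1, 0.5]
width: 1.0
gripper_force: 0.0
now [ 0.4602 -0.0017  0.3799] -6.51 f [0.7 0.1 0.5] w 0.0918 gf 0.0 t 3.1
(0.493, -0.238, 0.33, -6.5) -> [-2.31e-01  5.94e-02  4.99e-02 -1.00e-04]
```

```bash
python3 -m inch '-.046 .012 .01 0 .0918; -.092 .024 .02 0 .0918; -.139 .036 .03 0 .0918; -.185 .047 .04 0 .0918; -.231 .059 .05 0 .0918'
python3 -m inch '0 0 .035 0 .0918; 0 0 .07 0 .0918; 0 0 .07 0 .0918'
python3 -c "
from h import *
plan([(.493,-.238,.184,-6.5)])
a=save('top','t2.png')[110:240,230:400]; b=save('side','s2.png')[80:210,190:340]
im=np.hstack([cv2.resize(a,(400,306),interpolation=2),cv2.resize(b,(353,306),interpolation=2)]); cv2.imwrite('pics/c2.png',im[:,:,::-1])
print(proj('side',(.493,-.238,.044)),proj('side',(.493,-.238,.09)))
"
```

```text
clock: 3.6
position: [0.4929, -0.238, 0.3294]
ee_rot: [2.343, 2.093, 0.001]
force: [1.4, 0.3, 0.3]
width: 1.0
gripper_force: 0.0
clock: 3.9
position: [0.4913, -0.2356, 0.2562]
ee_rot: [-2.34, -2.088, 0.005]
force: [-0.6, 0.1, -0.1]
width: 0.999
gripper_force: 0.0
now [ 0.4913 -0.2356  0.2562] -6.51 f [-0.6  0.1 -0.1] w 0.0917 gf 0.0 t 3.9
(0.493, -0.238, 0.184, -6.5) -> [-0.0022  0.0019  0.0722 -0.0003]
(np.float64(125.49157700730872), np.float64(270.44183239281045)) (np.float64(114.82984042949548), np.float64(271.0120304587443))
```

View pics/c2.png

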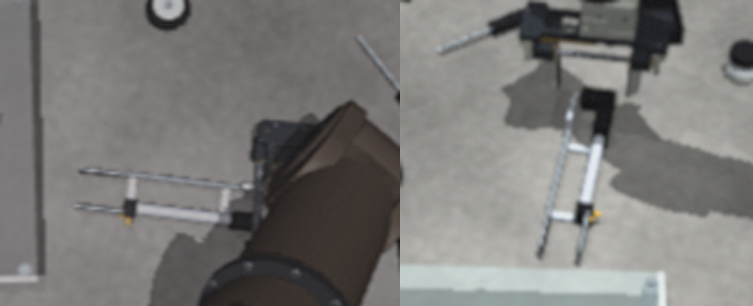

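The fingers (crop columns 558 and 632, right half) straddle the grip, which spans about 572–612. I'll descend and close lightly.

```bash
python3 -m inch '-.001 .001 .03 0 .0918; -.002 .002 .055 0 .0918; -.002 .002 .071 0 .0918; -.002 .002 .071 0 .0918'
python3 -m inch '0 0 0 0 .066; 0 0 0 0 .066; 0 0 0 0 .066; 0 0 0 0 .066' 10
python3 -m inch '0 0 0 0 .060; 0 0 0 0 .060; 0 0 0 0 .057; 0 0 0 0 .057; 0 0 0 0 .057'
python3 -m inch '0 0 0 0 .055; 0 0 0 0 .055; 0 0 0 0 .055'
python3 -c "
from h import *
plan([(.493,-.238,.184,-6.5)])"
```

```text
clock: 4.4
position: [0.495, -0.238, 0.189]
ee_rot: [-2.342, -2.093, -0.0]
force: [-1.0, 0.1, 0.2]
width: 0.999
gripper_force: 0.0
clock: 4.8
position: [0.4949, -0.2384, 0.1896]
ee_rot: [2.342, 2.092, 0.001]
force: [-1.1, 0.0, -0.3]
width: 0.734
gripper_force: 0.0
clock: 5.3
position: [0.4932, -0.2384, 0.1887]
ee_rot: [-2.342, -2.09, 0.002]
force: [-7.2, 1.5, 9.0]
width: 0.621
gripper_force: 9.1
clock: 5.6
position: [0.4933, -0.2384, 0.1887]
ee_rot: [-2.342, -2.09, 0.002]
force: [-7.0, 1.3, 7.6]
width: 0.603
gripper_force: 8.9
now [ 0.4933 -0.2384  0.1887] -6.53 f [-7.   1.3  7.6] w 0.0553 gf 8.93 t 5.6
(0.493, -0.238, 0.184, -6.5) -> [ 0.0004 -0.0003  0.0047 -0.0005]
```

```bash
python3 -c "
from h import *
for c in('side','top'):
  for n,z in [('grip_mid',.022),('jaw_mid',.02),('head',.02),('rod_end',.02)]:
    for r in arm.place_of(c,n)[:1]: print(c,n,np.round(r['point']),round(r['conf'],2),onz(c,r['point'],z).round(3))
a=save('top','t3.png')[150:240,250:380]; b=save('side','s3.png')[70:210,200:340]
im=np.hstack([cv2.resize(a,(400,277),interpolation=2),cv2.resize(b,(277,277),interpolation=2)]); cv2.imwrite('pics/c3.png',im[:,:,::-1])
s=arm.observe();print(s['force'],s['ft_torque'],s['gripper_force'])
"
```

```text
side grip_mid [132. 268.] 0.64 [ 0.499 -0.23   0.022]
side jaw_mid [184. 257.] 0.88 [ 0.526 -0.007  0.02 ]
side head [170. 270.] 0.63 [ 0.491 -0.067  0.02 ]
side rod_end [172. 249.] 0.55 [ 0.553 -0.054  0.02 ]
top grip_mid [195. 338.] 0.95 [ 0.506 -0.235  0.022]
top jaw_mid [192. 269.] 0.95 [ 0.521 -0.017  0.02 ]
top head [199. 285.] 0.66 [ 0.496 -0.067  0.02 ]
top rod_end [182. 283.] 0.56 [ 0.549 -0.061  0.02 ]
[-6.28449363  0.9692235   9.44248784] [ 0.18792426  1.55071715 -0.06996522] 8.935239985585213
```

View pics/c3.png

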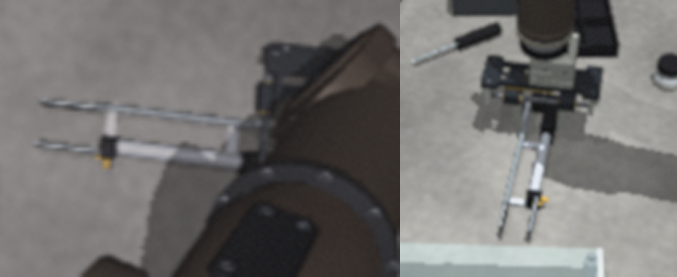

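```bash
python3 -m inch '0 0 -.003 0 .055; 0 0 -.006 0 .055; 0 0 -.006 0 .055; 0 0 -.006 0 .055'
python3 -c "
from h import *
plan([])
s=arm.observe();print(s['force'],s['ft_torque'],s['gripper_force'])
save('side','s4.png');save('top','t4.png')
for c in('side','top'):
  for n,z in [('grip_mid',.028),('jaw_mid',.026),('head',.026),('rod_end',.026)]:
    for r in arm.place_of(c,n)[:1]: print(c,n,np.round(r['point']),round(r['conf'],2),onz(c,r['point'],z).round(3))
"
```

```text
clock: 6.5
position: [0.4949, -0.2384, 0.1948]
ee_rot: [2.343, 2.092, 0.0]
force: [-0.1, 0.2, -2.4]
width: 0.6
gripper_force: 5.4
now [ 0.4949 -0.2384  0.1948] -6.47 f [-0.1  0.2 -2.4] w 0.0551 gf 5.39 t 6.5
[-0.07100282  0.1927225  -2.42251802] [-0.10453167  0.00982824 -0.02480806] 5.387308672070503
side grip_mid [362. 238.] 0.29 [0.546 0.49  0.028]
side jaw_mid [183. 259.] 0.88 [ 0.522 -0.009  0.026]
side head [168. 266.] 0.69 [ 0.502 -0.066  0.026]
side rod_end [170. 253.] 0.67 [ 0.542 -0.057  0.026]
top jaw_mid [190. 269.] 0.58 [ 0.526 -0.017  0.026]
top head [200. 285.] 0.86 [ 0.492 -0.066  0.026]
top rod_end [185. 284.] 0.52 [ 0.54  -0.064  0.026]
```

```bash
python3 -c "
from h import *
for c,f,(r0,r1,c0,c1),z in [('top','t4.png',(148,172,205,240),.031),('side','s4.png',(205,240,205,235),.031)]:
  im=cv2.cvtColor(cv2.imread('pics/'+f),6)[r0:r1,c0:c1].astype(float)
  bg=cv2.medianBlur(im.astype(np.uint8),5); med=np.median(im); m=(np.abs(im-med)>8).astype(np.uint8)
  n,l,st,ce=cv2.connectedComponentsWithStats(m); 
  print(c,med,[(st[i].tolist(),) for i in range(1,n) if st[i][4]>8])
  k=1+np.argmax(st[1:,4]); 
  for row in (l==k).astype(int): print(''.join('.#'[v] for v in row))
  rr,cc=np.where(l==k); W=np.array([onz(c,(a+r0,b+c0),z)[:2] for a,b in zip(rr,cc)])
  w,v=np.linalg.eigh(np.cov(W.T)); print(W.mean(0).round(4),np.sqrt(w).round(4),v[:,1], np.degrees(np.arctan2(v[0,1],v[1,1])))
"
```

```text
top 120.0 [([8, 7, 18, 10, 122],)]
...................................
...................................
...................................
...................................
...................................
...................................
...................................
..........##.......................
.........###.##..#####.............
.........##.####.#######...........
.........#######.#########.........
........###.####.#########.........
.........##.###.##########.........
.........#################.........
..........################.........
............#############..........
....................####...........
...................................
...................................
...................................
...................................
...................................
...................................
...................................
[0.6243 0.1305] [0.0073 0.0155] [0.15384369 0.9880952 ] 8.849740098399373
side 157.0 [([0, 7, 30, 28, 441],)]
..............................
..............................
.............................
[... 371 characters left out ...]
..
..........######.####.........
..........######.####.........
..........######.####.........
...........##########.........
.........###...######.........
.........###########..........
.........###########..........
.........###########..........
.........##########...........
.........##########...........
########..#########...........
############......#####...##..
##############################
##############################
##############################
##############################
##############################
##############################
##############################
##############################
[0.6204 0.1611] [0.0188 0.0241] [-0.05089239  0.99870414] -2.9171794011163037
```

```bash
python3 -c "
from h import *
plan([(.5805,-.2346,.1925,-6.5)])" | tail -1
python3 -m inch '0 .02 0 0 .055; 0 .04 0 0 .055; 0 .06 .001 0 .055; 0 .08 .002 0 .055; 0 .085 .002 0 .055'
python3 -m inch '0 0 0 0 .055; 0 0 0 0 .055'
python3 -c "
from h import *
plan([])
a=save('top','t5.png')[120:210,200:310]; b=save('side','s5.png')[110:250,170:300]
im=np.hstack([cv2.resize(a,(440,360),interpolation=2),cv2.resize(b,(334,360),interpolation=2)]); cv2.imwrite('pics/c5.png',im[:,:,::-1])
for c in('side','top'):
  for n,z in [('grip_mid',.025),('jaw_mid',.023),('head',.023),('rod_end',.023)]:
    for r in arm.place_of(c,n)[:1]: print(c,n,np.round(r['point']),round(r['conf'],2),onz(c,r['point'],z).round(3))
"
```

```text
(0.5805, -0.2346, 0.1925, -6.5) -> [0.0135 0.0849 0.0022 0.0004]
clock: 7.5
position: [0.5809, -0.2477, 0.1925]
ee_rot: [2.341, 2.094, 0.001]
force: [-1.0, 0.4, -1.8]
width: 0.602
gripper_force: 5.6
clock: 7.7
position: [0.5781, -0.2481, 0.1925]
ee_rot: [-2.343, -2.091, 0.001]
force: [-0.1, 0.1, -2.3]
width: 0.599
gripper_force: 5.5
now [ 0.5781 -0.2481  0.1925] -6.51 f [-0.1  0.1 -2.3] w 0.055 gf 5.47 t 7.7
side grip_mid [128. 244.] 0.91 [ 0.579 -0.242  0.025]
side jaw_mid [178. 232.] 0.58 [ 0.602 -0.027  0.023]
side head [165. 240.] 0.63 [ 0.582 -0.077  0.023]
side rod_end [167. 222.] 0.61 [ 0.637 -0.067  0.023]
top grip_mid [168. 340.] 0.75 [ 0.592 -0.243  0.025]
top jaw_mid [162. 271.] 0.68 [ 0.614 -0.025  0.023]
top head [172. 289.] 0.58 [ 0.584 -0.082  0.023]
top rod_end [159. 285.] 0.67 [ 0.625 -0.07   0.023]
```

View pics/c5.png

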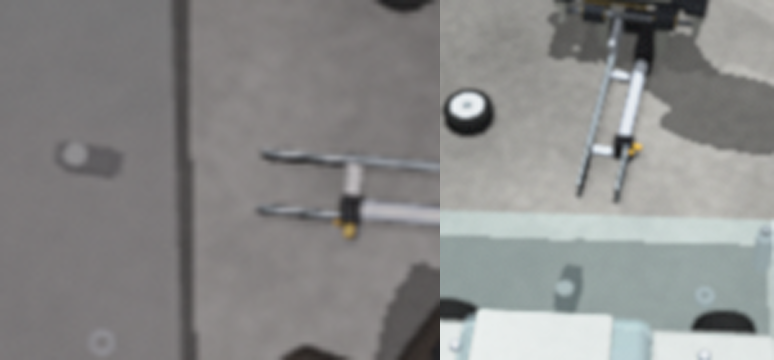

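```bash
python3 -c "
from h import *
T=lambda x,y:(120+y/4.,200+x/4.)
S=lambda x,y:(110+y*140/360,170+(x-440)*130/334)
def sh(n,t,s,z):
  a=onz('top',T(*t),z)[:2];b=onz('side',S(*s),z)[:2];print(n,a.round(4),b.round(4),((a+b)/2).round(4)); return a,b
A=sh('spr tip',(263,155),(580,194),.038);B=sh('set tip',(258,211),(617,201),.038)
H=sh('head',(350,208),(626,147),.038);C=sh('servo c',(89,160),(568,287),.031)
sh('servo front',(121,164),(574,266),.031);sh('servo back',(57,155),(562,307),.031)
u=np.array([np.sin(np.radians(6.5)),np.cos(np.radians(6.5))]);n=np.array([u[1],-u[0]])
for k in(0,1):
  m=(A[k]+B[k])/2; d=C[k]-m; print('ahead',d@u,'to +x',d@n)
print('tcp line',(C[0]/2+C[1]/2-[.5781,-.2481])@n)
for P,Q in[((263,155),(345,161)),((265,155),(440,166)),((360,212),(440,218))]:
  d=onz('top',T(*P),.037)-onz('top',T(*Q),.037);print(np.degrees(np.arctan2(d[0],d[1])))
"
```

```text
spr tip [ 0.6239 -0.0083] [0.6203 0.0157] [0.6221 0.0037]
set tip [ 0.5793 -0.0035] [0.578  0.0234] [0.5786 0.01  ]
head [ 0.5805 -0.0758] [ 0.5733 -0.0571] [ 0.5769 -0.0665]
servo c [0.6235 0.1299] [0.6219 0.1357] [0.6227 0.1328]
servo front [0.6198 0.1045] [0.6182 0.1087] [0.619  0.1066]
servo back [0.6279 0.1554] [0.6255 0.1606] [0.6267 0.158 ]
ahead 0.13741196611489412 to +x 0.0063572392019155275
ahead 0.11796753345350229 to +x 0.00942000497848826
tcp line 0.001149483186585735
5.246091508515181
4.650158321586847
5.310633891595935
```

```bash
python3 -m inch '0 0 0 .015 .055; 0 0 0 .03 .055; 0 0 0 .03 .055'
python3 -m inch '.02 0 0 0 .055; .04 0 0 0 .055; .06 0 0 0 .055; .08 -.001 0 0 .055; .095 -.001 0 0 .055'
python3 -m inch '0 0 0 0 .055; 0 0 0 0 .055'
python3 -c "
from h import *
plan([])
a=save('top','t6.png')[130:200,200:310]; b=save('side','s6.png')[150:250,190:270]
im=np.hstack([cv2.resize(a,(550,350),interpolation=2),cv2.resize(b,(240,350),interpolation=2)]); cv2.imwrite('pics/c6.png',im[:,:,::-1])
"
```

```text
clock: 8.5
position: [0.5791, -0.248, 0.1927]
ee_rot: [-2.375, -2.056, 0.0]
force: [-0.0, 0.5, -3.2]
width: 0.599
gripper_force: 5.5
clock: 9.0
position: [0.5918, -0.1523, 0.1926]
ee_rot: [-2.373, -2.058, -0.0]
force: [-1.2, 0.4, -2.3]
width: 0.601
gripper_force: 5.5
clock: 9.2
position: [0.5916, -0.1542, 0.1928]
ee_rot: [2.374, 2.057, -0.001]
force: [-0.1, -0.9, -2.1]
width: 0.597
gripper_force: 5.5
now [ 0.5916 -0.1542  0.1928] -8.18 f [-0.1 -0.9 -2.1] w 0.0548 gf 5.49 t 9.2
```

View pics/c6.png

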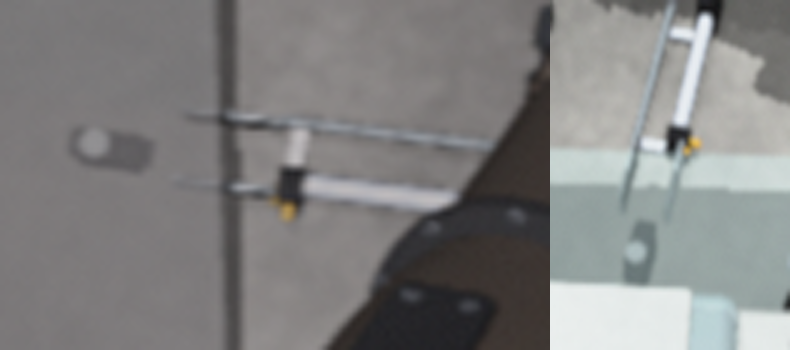

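The jaw tips (top half: (185,117) and (177,183)) straddle the servo's line, with the servo centre at (111,148). It's about 3 mm off towards −x and about 42 mm ahead of the tips. I'll move in 70 mm with a small shift.

```bash
python3 -m inch '.014 -.002 0 0 .055; .028 -.003 0 0 .055; .042 -.003 0 0 .055; .056 -.003 0 0 .055; .07 -.003 0 0 .055'
python3 -m inch '0 0 0 0 .055; 0 0 0 0 .055'
python3 -c "
from h import *
plan([])
a=save('top','t7.png')[130:200,200:310]; b=save('side','s7.png')[150:250,190:270]
im=np.hstack([cv2.resize(a,(550,350),interpolation=2),cv2.resize(b,(240,350),interpolation=2)]); cv2.imwrite('pics/c7.png',im[:,:,::-1])
"
```

```text
clock: 9.8
position: [0.5989, -0.0822, 0.1927]
ee_rot: [-2.373, -2.058, -0.0]
force: [0.3, 0.5, -3.0]
width: 0.601
gripper_force: 5.5
clock: 10.0
position: [0.5987, -0.0837, 0.1927]
ee_rot: [2.373, 2.058, -0.0]
force: [-0.3, -0.8, -2.3]
width: 0.602
gripper_force: 5.5
now [ 0.5987 -0.0837  0.1927] -8.13 f [-0.3 -0.8 -2.3] w 0.0553 gf 5.5 t 10.0
```

View pics/c7.png

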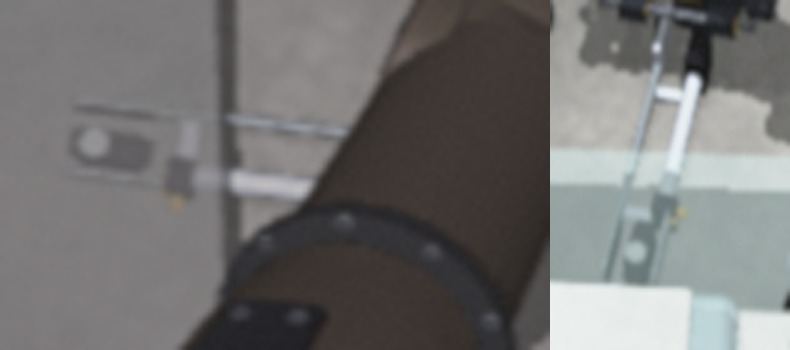

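```bash
python3 -m inch '0 0 0 0 .053; 0 0 0 0 .051; 0 0 0 0 .049; 0 0 0 0 .047; 0 0 0 0 .047' 10.5
python3 -m inch '0 0 0 0 .046; 0 0 0 0 .045; 0 0 0 0 .045'|egrep 'force|width'
python3 -m inch '0 0 0 0 .044; 0 0 0 0 .044'|egrep 'force|width'
python3 -m inch '0 0 0 0 .043; 0 0 0 0 .043'|egrep 'force|width'
```

```text
clock: 10.6
position: [0.5986, -0.0842, 0.1927]
ee_rot: [-2.375, -2.057, -0.0]
force: [0.0, -0.5, -2.8]
width: 0.513
gripper_force: 6.3
force: [-0.4, 0.7, -2.6]
width: 0.495
gripper_force: 6.5
force: [-0.3, 0.6, -3.4]
width: 0.477
gripper_force: 6.6
force: [-1.2, -0.4, -2.9]
width: 0.467
gripper_force: 6.9
```

```bash
for i in 1; do python3 -m inch '0 0 0 0 .042; 0 0 0 0 .042'|egrep 'force|width'
python3 -m inch '0 0 0 0 .041; 0 0 0 0 .041'|egrep 'force|width'
python3 -m inch '0 0 0 0 .040; 0 0 0 0 .040'|egrep 'force|width'; done
```

```text
force: [-0.5, -0.8, -2.5]
width: 0.459
gripper_force: 7.0
force: [-0.8, -0.1, -2.9]
width: 0.446
gripper_force: 7.2
force: [-0.4, 0.4, -2.2]
width: 0.436
gripper_force: 7.3
```

```bash
python3 -m inch '0 0 0 0 .039; 0 0 0 0 .039'|egrep 'force|width'
python3 -m inch '0 0 0 0 .038; 0 0 0 0 .038'|egrep 'force|width'
python3 -m inch '0 0 0 0 .0373; 0 0 0 0 .0373'|egrep 'force|width'
```

```text
force: [-1.0, -0.3, -2.2]
width: 0.426
gripper_force: 7.4
force: [-0.3, -0.9, -1.9]
width: 0.419
gripper_force: 7.5
force: [-1.1, -0.7, -3.7]
width: 0.406
gripper_force: 7.5
```

```bash
python3 -m inch '0 0 0 0 .0366; 0 0 0 0 .0366'|egrep 'force|width'
python3 -m inch '0 0 0 0 .0359; 0 0 0 0 .0359'|egrep 'force|width'
python3 -m inch '0 0 0 0 .0352; 0 0 0 0 .0352'|egrep 'force|width'
```

```text
force: [-0.9, 0.5, -2.3]
width: 0.402
gripper_force: 7.6
force: [-0.0, 0.5, -2.3]
width: 0.391
gripper_force: 7.7
force: [-0.4, -0.2, -2.2]
width: 0.384
gripper_force: 7.7
```

```bash
python3 -m inch '0 0 0 0 .0346; 0 0 0 0 .0346'|egrep 'force|width'
python3 -m inch '0 0 0 0 .0341; 0 0 0 0 .0341'|egrep 'force|width'
python3 -m inch '0 0 0 0 .0336; 0 0 0 0 .0336'|egrep 'force|width'
```

```text
force: [-1.1, 0.4, -2.1]
width: 0.377
gripper_force: 7.8
force: [-0.9, 0.1, -2.2]
width: 0.37
gripper_force: 7.9
force: [-1.0, 0.6, -1.9]
width: 0.367
gripper_force: 8.8
```

```bash
python3 -m inch '0 0 0 0 .0332; 0 0 0 0 .0332' 12|egrep 'force|width'
python3 -m inch '0 0 0 0 .0329; 0 0 0 0 .0329'|egrep 'force|width'
python3 -m inch '0 0 0 0 .0327; 0 0 0 0 .0327'|egrep 'force|width'
```

```text
force: [0.1, 0.3, -2.0]
width: 0.364
gripper_force: 9.6
force: [-1.5, 0.1, -2.6]
width: 0.359
gripper_force: 10.2
force: [-0.6, 0.3, -3.3]
width: 0.357
gripper_force: 10.6
```

```bash
python3 -m inch '0 0 0 0 .0324; 0 0 0 0 .0324' 13|egrep 'force|width'
python3 -m inch '0 0 0 0 .0322; 0 0 0 0 .0322; 0 0 0 0 .0322; 0 0 0 0 .0322; 0 0 0 0 .0322'|egrep 'force|width'
python3 -c "
from h import *
plan([])"
```

```text
force: [-0.6, -0.3, -2.3]
width: 0.35
gripper_force: 11.2
force: [-0.9, 0.6, -2.7]
width: 0.351
gripper_force: 11.7
now [ 0.5986 -0.0841  0.1927] -8.2 f [-0.9  0.6 -2.7] w 0.0322 gf 11.67 t 15.0
```

```bash
python3 -m inch '-.005 0 0 0 .0322; -.013 0 0 0 .0322; -.023 0 0 0 .0322; -.033 0 0 0 .0322; -.043 0 0 0 .0322'
python3 -m inch '-.01 0 0 0 .0322; -.02 0 0 0 .0322; -.03 0 0 0 .0322; -.04 0 0 0 .0322; -.05 0 0 0 .0322'|egrep 'force|width'
python3 -m inch '-.01 0 0 0 .0322; -.02 0 0 0 .0322; -.03 0 0 0 .0322; -.04 0 0 0 .0322; -.05 0 0 0 .0322'|egrep 'force|width'
python3 -c "
from h import *
plan([])
save('top','t8.png')
for c in ('top','side'):
  for n in ('servo','jaw_mid'):
    for r in arm.place_of(c,n)[:1]: print(c,n,r['point'],round(r['conf'],2),onz(c,r['point'],.018 if n!='servo' else 0))
"
```

```text
clock: 15.5
position: [0.5922, -0.1281, 0.1928]
ee_rot: [2.375, 2.056, -0.0]
force: [-0.6, 0.5, -2.8]
width: 0.35
gripper_force: 11.6
force: [1.5, 0.4, -2.3]
width: 0.352
gripper_force: 11.6
force: [-0.5, 1.4, -2.8]
width: 0.353
gripper_force: 11.6
now [ 0.5781 -0.2264  0.1927] -8.19 f [-0.5  1.4 -2.8] w 0.0324 gf 11.55 t 16.5
top servo [168.2, 265.4] 0.69 [ 0.59930464 -0.0075005   0.        ]
top jaw_mid [158.9, 265.4] 0.77 [ 0.62681202 -0.00764591  0.018     ]
```

```bash
python3 -m inch '-.01 0 0 0 .0322; -.02 0 0 0 .0322; -.03 0 0 0 .0322; -.04 0 0 0 .0322; -.05 0 0 0 .0322'|egrep 'force|width'
python3 -m inch '-.01 0 0 0 .0322; -.02 0 0 0 .0322; -.03 0 0 0 .0322; -.036 0 0 0 .0322; -.04 0 0 0 .0322'|egrep 'force|width'
python3 -m inch '0 0 0 0 .0322; 0 0 0 0 .0322; 0 0 0 0 .0322'
python3 -c "
from h import *
plan([])
a=save('top','t9.png')[130:230,220:370]; b=save('side','s9.png')[90:210,190:290]
for c in ('top','side'):
  for n in ('servo','servo_mid','jaw_mid'):
    for r in arm.place_of(c,n)[:1]: print(c,n,r['point'],round(r['conf'],2),onz(c,r['point'],.018 if n!='servo' else 0))
im=np.hstack([cv2.resize(a,(480,320),interpolation=2),cv2.resize(b,(267,320),interpolation=2)]); cv2.imwrite('pics/c9.png',im[:,:,::-1])
"
```

```text
force: [0.4, 0.5, -2.1]
width: 0.351
gripper_force: 11.6
force: [0.7, 0.7, -2.8]
width: 0.352
gripper_force: 11.6
clock: 18.05
position: [0.5656, -0.3143, 0.1927]
ee_rot: [-2.374, -2.058, -0.0]
force: [-0.1, -0.2, -2.6]
width: 0.349
gripper_force: 11.5
now [ 0.5656 -0.3143  0.1927] -8.17 f [-0.1 -0.2 -2.6] w 0.0321 gf 11.54 t 18.05
top servo [167.8, 292.7] 0.68 [ 0.59909252 -0.09603687  0.        ]
top servo_mid [166.7, 295.8] 0.54 [ 0.59983754 -0.10437174  0.018     ]
top jaw_mid [165.4, 293.7] 0.78 [ 0.60415694 -0.0977763   0.018     ]
side servo [167.5, 236.9] 0.49 [ 0.59325142 -0.08773969  0.        ]
side servo_mid [163.4, 235.5] 0.56 [ 0.59718017 -0.08874171  0.018     ]
side jaw_mid [161.3, 231.0] 0.85 [ 0.61186297 -0.09668678  0.018     ]
```

View pics/c9.png

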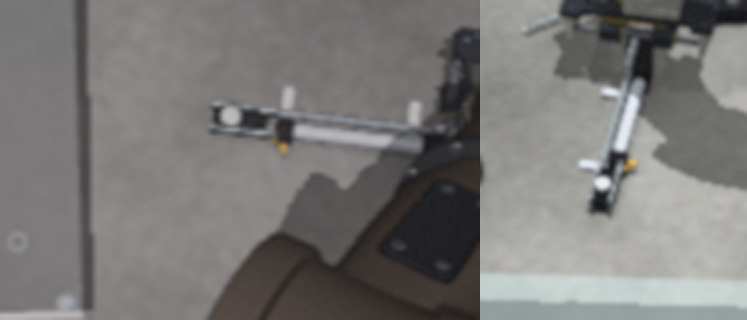

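Both jaws hold the servo (crop (115,238)), well clear of the board's edge (column ~85). I'll ease the trigger off while still holding the reacher, then lower it and let go.

```bash
python3 -m inch '0 0 0 0 .034; 0 0 0 0 .038; 0 0 0 0 .044; 0 0 0 0 .05; 0 0 0 0 .055' 10|egrep 'force|width'
python3 -m inch '0 0 0 0 .055; 0 0 .002 0 .055; 0 0 .0035 0 .055; 0 0 .0035 0 .055'
python3 -m inch '0 0 0 0 .058; 0 0 0 0 .061; 0 0 0 0 .066; 0 0 0 0 .075; 0 0 0 0 .085'|egrep 'force|width'
python3 -m inch '0 0 0 0 .0918; 0 0 0 0 .0918; 0 0 0 0 .0918'
```

```text
force: [-0.2, -0.3, -3.3]
width: 0.577
gripper_force: 5.6
clock: 19.35
position: [0.5654, -0.3148, 0.1891]
ee_rot: [2.375, 2.057, 0.0]
force: [-0.3, -0.6, -1.0]
width: 0.601
gripper_force: 5.4
force: [-0.2, -0.7, -0.9]
width: 0.846
gripper_force: 0.0
clock: 20.15
position: [0.5654, -0.3147, 0.1892]
ee_rot: [-2.375, -2.057, -0.0]
force: [-0.4, -0.4, 0.8]
width: 0.999
gripper_force: 0.0
```

```bash
python3 -m inch '0 0 -.02 0 .0918; 0 0 -.05 0 .0918; 0 0 -.09 0 .0918; 0 0 -.13 0 .0918; 0 0 -.17 0 .0918'
python3 -m inch '-.04 0 0 0 .0918; -.08 0 -.02 0 .0918; -.08 0 -.02 0 .0918; -.08 0 -.02 0 .0918; -.08 0 -.02 0 .0918'|egrep 'force'
python3 -c "
from h import *
plan([])
save('top','t10.png');save('side','s10.png')
for c in ('top','side'):
  for n,z in [('servo',0),('servo_mid',.018),('grip_mid',.022),('jaw_mid',.02),('head',.02),('rod_end',.02),('wheel',0),('grease',0)]:
    for r in arm.place_of(c,n)[:1]: print(c,n,np.round(r['point']),round(r['conf'],2),onz(c,r['point'],z).round(3))
  a=cv2.imread(f'pics/{c}10.png') if 0 else None
b=cv2.cvtColor(cv2.imread('pics/t10.png'),6)[150:182,282:312]
for r in b: print(' '.join('%3d'%v for v in r))
"
```

```text
clock: 20.65
position: [0.5651, -0.3147, 0.3608]
ee_rot: [-2.375, -2.057, 0.0]
force: [0.7, 0.6, -0.3]
width: 0.998
gripper_force: 0.0
force: [-0.6, 0.3, 0.1]
gripper_force: 0.0
now [ 0.5543 -0.393   0.3786] -8.15 f [-0.6  0.3  0.1] w 0.0921 gf 0.0 t 21.15
top servo [169. 295.] 0.66 [ 0.594 -0.105  0.   ]
top servo_mid [168. 293.] 0.57 [ 0.597 -0.096  0.018]
top grip_mid [175. 360.] 0.91 [ 0.569 -0.306  0.022]
top jaw_mid [166. 292.] 0.7 [ 0.602 -0.092  0.02 ]
top head [175. 308.] 0.58 [ 0.573 -0.142  0.02 ]
top rod_end [163. 306.] 0.55 [ 0.61  -0.137  0.02 ]
top wheel [114. 297.] 0.71 [ 0.779 -0.115  0.   ]
top grease [184. 111.] 0.23 [0.555 0.495 0.   ]
side servo [168. 237.] 0.54 [ 0.592 -0.087 -0.   ]
side servo_mid [161. 234.] 0.68 [ 0.602 -0.099  0.018]
side grip_mid [116. 251.] 0.92 [ 0.562 -0.306  0.022]
side jaw_mid [163. 236.] 0.84 [ 0.596 -0.088  0.02 ]
side head [151. 244.] 0.84 [ 0.573 -0.142  0.02 ]
side rod_end [150. 229.] 0.45 [ 0.621 -0.141  0.02 ]
side wheel [153. 178.] 0.69 [ 0.789 -0.139  0.   ]
side grease [112. 335.] 0.78 [ 0.262 -0.368  0.   ]
126 126 124 121 1
[... 3122 characters left out ...]
 114 113 111 105  99  98  95  89  88  91  96  99 100  98  91  90 104 114  99  62  51  51  42  68 124
127 128 128 127 123 122 122 122 120 118 116 117 117 116 116 116 111 105 102  94  85  89 107 104  65  50  48  44  56  94
128 127 127 127 127 126 127 127 128 125 123 124 126 127 129 127 125 123 122 121 117 117 125 117  81  77  76  58  66  96
127 127 125 126 126 126 128 129 129 130 130 130 132 132 134 132 130 129 127 127 127 128 125 116 109 127 127  99 100 117
126 126 125 125 125 126 129 129 130 130 131 133 133 133 134 136 135 134 132 132 132 133 131 126 133 145 138 116 118 127
126 125 125 126 127 129 130 131 131 131 132 132 131 133 135 135 135 135 133 133 133 135 132 131 134 139 131 116 124 128
```

The servo stands free between the open jaws, with a gap on both sides, about 15 cm clear of the edge. The arm is well away.

```bash
python3 -c "
from cell import arm
print(arm.sign_off())"
```

```text
the job is handed in; nothing more can be done
None
```

I drew the servo out from under the board with the reacher and left it upright about 15 cm in front of the edge. The jaws are open and off it, the reacher is lying flat and let go, and the job is handed in, with no verdict shown.

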